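Draw the bottom slide tray from under the stack and seat it at the stop

ROBOT

A 6-joint arm with a two-finger parallel gripper is mounted at the origin on the work surface. World frame = base frame: x ahead of the robot, y to its left, z up, the work surface at z = 0. Lengths are in m, angles in rad, forces in N, time in s.
With the tool pointing down it reaches from about 0.225 to 0.875 m from the base axis. Payload 3.4 kg.
Tool frame: the origin (TCP) lies between the finger pads; the fingertips stand 14 mm ahead of it and the grasp point (between the pads) lies 5 mm behind it; z points along the fingers, y is the direction in which the jaws open and shut (so a half turn about z gives the same grasp; the last joint's range is limited). The gripper opens to 85 mm and grips with 20 to 120 N. Pads are 22 mm wide; open, the fingers measure 114 mm over their backs; the gripper's body (76 mm by 85 mm) begins 54 mm behind the grasp point. The pads swing forward as they close: fully open they stand 13 mm farther back than shut.
Start: joints at [1.168, 0.276, 1.505, -0, 1.361, -0.121], TCP at [0.16, 0.552, 0.245] pointing down, gripper open.
Joint ranges: [-2.89, 2.89], [-0.75, 2.08], [0.22, 2.7], [-1.18, 4.32], [0.11, 2.71], [-2.7, 2.7]. Speed limits (rad/s): [2.57, 2.57, 3.14, 3.14, 3.14, 3.14].

INTERFACE

Orientations are given as a unit quaternion [w, x, y, z].
In Python, from rig import manip, get_image, job gives the robot as it stands. The module is installed in compiled form; this text tells all that it offers.
- The arm moves only by the tool step_arm, never from a script. Its argument "moves" is one flat list of numbers, 5 for each row, row after row: the shift along the tool's x, y, z as a fraction of full scale, then the turn about the tool's z as a fraction of full scale, then the gripper's target within -1 to 1 (shut at 1, half-way at 0, fully open at -1). In form: [dx, dy, dz, twist, hand, dx, dy, dz, twist, hand, ...]. A call has 1 to 5 rows; each row is the pose to reach, as a shift and turn from the pose commanded when the call began, along the tool's axes at that moment, turning the shorter way round; what a row does not reach only later rows make up. Full scale, the value 1, is 500 mm for a shift and pi rad for a turn. A row lasts 1/10 s, in which the tool goes at most 50 mm and 8.59 degrees, less where a joint would pass 70% of its speed; a pose out of reach is approached as far as the arm can. A call with a number of a shift or a turn outside -1 to 1 is refused whole. A call with a gripper value outside its range is refused whole. The fingers move at their own pace and stop on an object; "force" is the grip in N (left out, the last holds). Time passes only in rows, so rows that repeat a pose let the fingers close. It gives the time, the measured TCP pose, the force and the opening at its end, in the units of the state.
- manip.get_state(): the state, without advancing time (a new reading comes with each control period).
- get_image(name): name is "scene" or "top" or "wrist"; returns a dict with "frame" (400x640x3 uint8, blue, green, red), "fx", "fy", "cx", "cy" (pixels), "rvec" (rotation vector, rad) and "tvec" (3), from world to camera coordinates, as OpenCV has them; the wrist camera has in their place "T_tool_cam" (4x4, takes a point from camera to tool coordinates, whose origin is the TCP and whose axes are the flange's). Camera axes: x right, y down, z forward; pixel columns grow to the right and rows downward; lengths in m; the calibration is good to about 2 mm. A picture is of the moment at which its call begins: read the wrist's pose just before it. There is no depth.
- job.sign_off(): hands the job in, once; it reports no verdict.
The state is a dict: "clock": time; "qpos": joint angles; "qd": joint speeds; "effort": joint torques, N m; "position": TCP position; "ee_rot": TCP orientation; "contact_force": force on the tool from outside, world axes, zero at the start; "moment": the same for the moment, N m; "width": finger opening in m.
Only numpy, scipy, OpenCV 4.12 (cv2) and the standard library are available. Lean on these libraries where they do the work, as an engineer would, in place of code of your own. Each camera call takes 0.05 s, during which the arm holds its last target. There are 200 camera calls.

TASK

Pinch the aluminium slide tray by its upright tab and draw it out along its rails from under the two slide boxes and the jar, leaving that stack standing untouched and disturbing nothing else. Slide the tray flat along the counter to the wooden stop bar, press its front edge squarely against the middle of the bar for a moment, and let go. It carries glass slides: feel your way, firm but gentle, never forcing it against rails or bar.

Things in the scene. Friction and masses are not known exactly. Their poses are not given: they have to be found in the camera images.
- tray: Loose aluminium slide tray, about 0.35 kg: plate 200 long (x), 70 wide (y), 10 thick, flat on the counter, its rear half under the stack. Origin: centre of its underside. -x is its front end, the way it is drawn; front edge at x = -100. It lies in the rails slightly askew (up to 0.01 rad). Once clear, sliding it takes about 3 to 8 N. Keep it flat.
- tray_tab (a point): Top centre of the upright tab by which the tray is gripped, at x = -62, 46 mm above the counter. The tab is 26 long (x), 12 thick (y) and rises from the plate's top (z = 10) to z = 46; pinch its two flat faces (closing along y) from above. The stack begins about 60 mm behind it. Axes as the tray's.
- tray_front (a point): Middle of the tray's front edge, 5 mm above the counter; axes as the tray's.
- rack: Fixed wooden rack: two rails along x (-70 to 60), 6 high, 22 wide, 74 mm apart (2 mm play each side of the tray). A post 36 high on each rail (x -64 to -52) holds the lower box back. Origin: on the counter, mid between rails; -x is the way out. Tray clear when its origin is beyond x = -175; the stack then sinks 4 mm on to the rails. The tray may press on it with 8 N at most.
- box_low: Loose lower slide box, grey plastic, 100 (x) x 112 (y) x 34 high, about 0.2 kg, lying on the tray just behind the rack's posts. Origin: centre of its underside.
- box_high: Loose upper slide box, like the lower one, on top of it. Origin: centre of its underside.
- jar: Loose small glass jar with a lid, 52 across, 70 high, about 0.16 kg, standing on the upper box, its top about 148 mm above the counter. Origin: centre of its underside.
- stop: Fixed stop: steel foot (x -100 to -55, 22 high) carrying a wooden bar 140 long (y), 14 thick, 18 high. +x faces the coming tray. Origin: on the counter, middle of the bar's nominal face; the bar is clamped up to 12 mm nearer or farther in x, not measured: find it by touch. Rigid; press with 3 N or more for 0.3 s, never above 16 N. Tray seated: front edge flat on the face, both x axes parallel.
- jar_b: Bystander: loose glass jar with a lid, 60 across, 85 high. Origin: centre of its underside.
- dish: Bystander: loose clear petri dish, 94 across, 15 high. Origin: centre of its underside.
- dropper: Bystander: loose amber dropper bottle, 32 across, 75 high. Origin: centre of its underside.
Mind the look-alikes: they are no part of the job. What is shaped like the stop but purple or red is not meant.

How it is judged:
On the way, in this order (a step that is already met when the one before it is completed fails the run):
1. the tray is drawn clear of the rack and the stack stands (x of tray in the frame of rack below -0.175 m and angle between each of box_low, box_high's own z axis and vertical below 0.05 rad), for 0.1 s.
2. the tray's front edge is pressed against the stop bar with at least 3 N, square to it (contact force between tray and stop above 3 N and angle between the x axis of tray and the x axis of stop, either way round below 0.06 rad), for 0.3 s.
At the end, for the whole second after the job is handed in: Tray flat and at rest, front edge (after being pressed on the bar) within 14 mm of the stop's nominal face, within 30 mm of its middle and square within 0.06 rad; boxes and jar at rest, upright within 0.05 rad, each within 20 mm of its start (x of tray_front in the frame of stop between -0.014 and 0.014 m and y of tray_front in the frame of stop between -0.03 and 0.03 m and angle between the x axis of tray and the x axis of stop, either way round below 0.06 rad and angle between tray's own z axis and vertical below 0.03 rad and height (world z) of tray below 0.003 m and linear speed of each of tray, box_low, box_high, jar below 0.01 m/s and angle between each of box_low, box_high, jar's own z axis and vertical below 0.05 rad and distance of each of box_low, box_high, jar from where it was at the start of the episode below 0.02 m); the robot touches nothing.
It fails at once if the stack tips or slides: a box or the jar tilts more than 0.15 rad or moves more than 20 mm (angle between any of box_low, box_high, jar's own z axis and vertical above 0.15 rad or distance of any of box_low, box_high, jar from where it was at the start of the episode above 0.02 m).
It fails at once if the robot touches the stack (contact force between any of the fingers, the arm and box_low above 0.5 N or contact force between any of the fingers, the arm and box_high above 0.5 N or contact force between any of the fingers, the arm and jar above 0.5 N).
It fails at once if the tray is forced against the rack with more than 8 N or the stop with more than 16 N (contact force between tray and rack above 8 N or contact force between tray and stop above 16 N).
It fails at once if the tray is tipped more than 0.12 rad (angle between tray's own z axis and vertical above 0.12 rad).
It fails at once if a bystander is moved more than 15 mm (distance of any of jar_b, dish, dropper from where it was at the start of the episode above 0.015 m).
It also fails if it takes over 72 s, if anything falls off the work surface, if the arm or the gripper's body presses on something with over 40 N, if the wrist force passes 120 N, or if a joint passes its speed limit or range.

## Working session

There is one attempt and no reset: what is moved stays moved. The work goes in short steps, Python scripts to look and compute and a tool call to move; the robot and the scene stay as the last step left them, time stands still between calls to the robot, and variables do not carry over. Pictures are saved under pics/ and viewed, about 8 in all and at most 12, crops included, and the job is handed in when it is done.

Besides the shell and the picture viewer there is one more tool, called after "Emit:" as name(argument=value, ...), one argument or row to a line, values as JSON. step_arm: Moves the arm, as the interface text tells. Its arguments: {"type":"object","properties":{"moves":{"type":"array","items":{"type":"number","minimum":-1,"maximum":1}},"force":{"type":"number"}},"required":["moves"]}

```bash
mkdir -p pics
cat > h.py <<'E'
import numpy as np,cv2
from rig import manip,get_image,job
def save(n,f):
    im=get_image(n);cv2.imwrite(f,im["frame"]);return im
def ray(im,uv,z):
    R,_=cv2.Rodrigues(np.array(im["rvec"],float));t=np.array(im["tvec"],float).ravel()
    d=R.T@np.array([(uv[0]-im["cx"])/im["fx"],(uv[1]-im["cy"])/im["fy"],1]);c=-R.T@t
    return c+d*(z-c[2])/d[2]
E
python3 - <<'E'
from h import *
import pickle
for n in("top","scene"):
    im=save(n,f"pics/{n}0.png");pickle.dump(im,open(n+".pkl","wb"))
    R,_=cv2.Rodrigues(np.array(im["rvec"],float));print(n,im["fx"],im["cx"],im["cy"],(-R.T@np.array(im["tvec"]).ravel()).round(3))
print(manip.get_state())
E
```

```text
top 485.325310255975 319.9399149877183 196.4444905082853 [ 0.319 -0.028  1.342]
scene 395.4880712085342 322.87695344007193 200.5128685130185 [ 1.279 -0.354  0.66 ]
{'clock': 0.1, 'qpos': array([ 1.16798857e+00,  2.76580443e-01,  1.50596623e+00,  2.36837659e-05,
        1.36073783e+00, -1.21001962e-01]), 'qd': array([ 0.00054389, -0.00116518, -0.00357841,  0.00030585, -0.00103595,
       -0.00078731]), 'effort': array([ 2.36553875e-03, -4.17703485e+01, -2.46401954e+01,  1.92611578e-04,
        5.91711549e-03,  2.74008681e-05]), 'position': array([0.15972899, 0.55191689, 0.2445145 ]), 'ee_rot': array([-2.30212544e-04,  1.40439527e-01,  9.90088897e-01, -8.14080466e-04]), 'contact_force': array([-0.73587664,  0.5567938 ,  0.2184114 ]), 'moment': array([-0.03282596,  0.01043922,  0.00802787]), 'width': 0.08543251581632465}
```

View pics/top0.png

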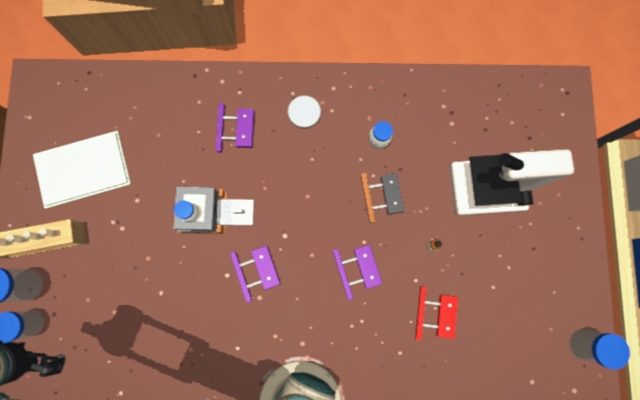

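View pics/scene0.png

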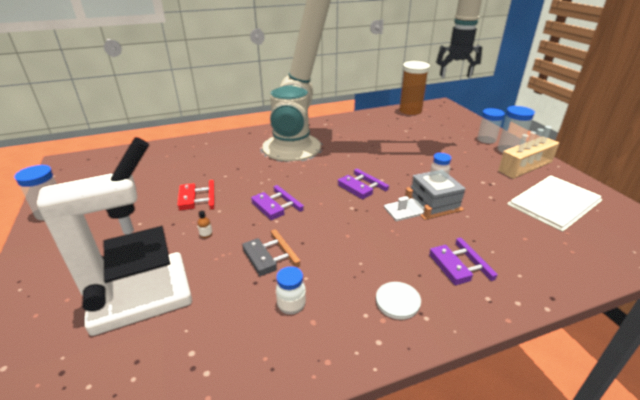

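The top view has the tray at (237,212), with its tab at about (238,212). The rack and stack are at (200,210), and the tray draws toward image right (world −y). The real stop, with an orange bar and grey foot, is at (368,197) and slightly turned. The purple and red ones are decoys. Next I'll measure these by colour.

Run:
```python
from h import *
import pickle
im=pickle.load(open("top.pkl","rb"));f=im["frame"]
a=cv2.resize(f[175:250,185:265],None,fx=5,fy=5,interpolation=cv2.INTER_CUBIC)
b=cv2.resize(f[160:235,345:425],None,fx=5,fy=5,interpolation=cv2.INTER_CUBIC)
cv2.imwrite("pics/crop.png",np.hstack([a,b]))
hsv=cv2.cvtColor(f,cv2.COLOR_BGR2HSV)
def seg(m,box,z):
    x0,y0,x1,y1=box;q=np.zeros_like(m);q[y0:y1,x0:x1]=m[y0:y1,x0:x1]
    n,l,s,c=cv2.connectedComponentsWithStats(q)
    for i in range(1,n):
        if s[i,4]<20: continue
        ys,xs=np.where(l==i);P=np.array([ray(im,(u,v),z)[:2] for u,v in zip(xs,ys)])
        r=cv2.minAreaRect((P*1000).astype(np.float32));e=np.linalg.svd(P-P.mean(0))[2][0]
        print(s[i],"cent",P.mean(0).round(4),"rect",np.round(r[0],1),np.round(r[1],1),round(r[2],2),"pca",round(np.degrees(np.arctan2(e[1],e[0])),2))
orange=((hsv[...,0]>7)&(hsv[...,0]<20)&(hsv[...,1]>150)&(hsv[...,2]>140)).astype(np.uint8)
print(hsv[197,368],hsv[197,395],hsv[205,243],hsv[150,300])
print("bar z?");seg(orange,(345,160,425,235),.03)
grey=((hsv[...,1]<70)&(hsv[...,2]<130)).astype(np.uint8)
print("foot");seg(grey,(345,160,425,235),.022)
print("rack");seg(orange,(170,180,265,240),.036)
white=((hsv[...,1]<70)&(hsv[...,2]>170)).astype(np.uint8)
print("tray");seg(white,(218,190,265,240),.01)
```

```text
[ 13 162 224] [  0   7 114] [ 50   3 251] [  7 111 154]
bar z?
[361 173  14  50 234] cent [ 0.5408 -0.1816] rect [ 540.9 -181.7] [137.8  13.5] 9.83 pca -170.08
foot
[381 173  23  41 616] cent [ 0.5538 -0.2511] rect [ 554.3 -250.8] [110.9  46.7] 9.73 pca -170.45
rack
[218 189   5   8  27] cent [0.5498 0.22  ] rect [550.  219.8] [18.8 11.1] 15.95 pca -173.57
[217 226   4   7  27] cent [0.4503 0.2213] rect [450.  221.1] [16.4  8. ] 2.25 pca 179.39
tray
[218 199  36  27 894] cent [0.5011 0.1803] rect [500.1 181.3] [72.5 96.7] 0.46 pca -89.86
```

View pics/crop.png

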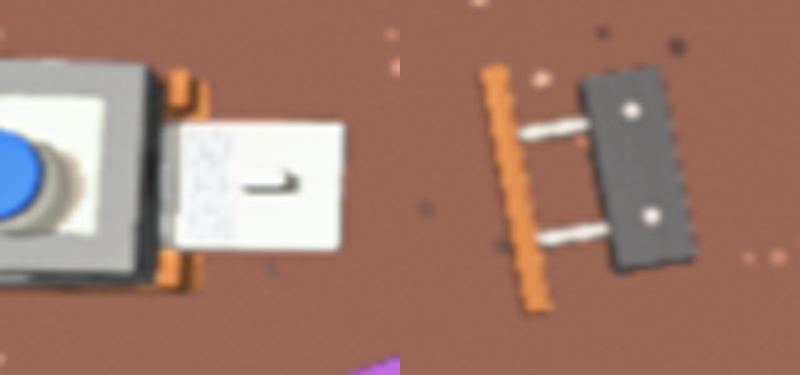

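Bar and foot measurements agree. Stop yaw is about 9.8°, the nominal face is near (0.541, −0.174), and the measured bar face is near y −0.176. The tray front is at about (0.50, 0.132), which puts the tab at about (0.50, 0.170). I'm starting the transit above everything.

Emit:
step_arm(
  moves=[-0.866,-0.545,0,0.41,-1,-0.866,-0.545,0,0.41,-1,-0.866,-0.545,0,0.41,-1,-0.866,-0.545,0,0.41,-1,-0.866,-0.545,0,0.41,-1],
  force=40,
)

```text
clock: 0.6
position: [0.3268, 0.3639, 0.245]
ee_rot: [-0.0, 0.496, 0.868, -0.0]
contact_force: [0.9, 1.2, -0.1]
width: 0.0854
```

```bash
cat >> h.py <<'E'
from scipy.spatial.transform import Rotation as Ro
def mv(tx,ty,tz,yaw):  # fractions to reach TCP target with tool y axis at yaw (deg)
    s=manip.get_state();q=s["ee_rot"];R=Ro.from_quat([q[1],q[2],q[3],q[0]]).as_matrix()
    d=R.T@(np.array([tx,ty,tz])-s["position"])/.5
    cur=np.degrees(np.arctan2(R[1,1],R[0,1]));dt=-(yaw-cur);dt=(dt+180)%360-180
    print("t",s["clock"],"pos",s["position"].round(4),"yaw",round(cur,2),"z",R[:,2].round(3),"F",s["contact_force"].round(1),"w",round(s["width"],4),"mv",d.round(4),round(dt/180,4))
E
python3 - <<'E'
from h import *
import pickle
mv(.5,.17,.245,0)
im=pickle.load(open("top.pkl","rb"));g=cv2.cvtColor(im["frame"],cv2.COLOR_BGR2GRAY).astype(float)
def edge(rng,horiz,lo,hi,z,name):
    pts=[]
    for k in rng:
        p=g[lo:hi,k] if horiz else g[k,lo:hi]
        d=np.abs(np.diff(p));i=d.argmax();a=slice(max(i-1,0),i+2);w=d[a];c=lo+.5+(np.arange(len(d))[a]*w).sum()/w.sum()
        pts.append(ray(im,(k,c) if horiz else (c,k),z)[:2])
    P=np.array(pts);vx,vy,x,y=cv2.fitLine((P*1000).astype(np.float32),cv2.DIST_HUBER,0,.01,.01).ravel()
    print(name,np.round([x,y],1),"ang",round(np.degrees(np.arctan2(vy,vx))%180,2))
edge(range(203,222),False,249,258,.01,"tray front")
edge(range(224,251),True,195,203,.01,"tray right/top side")
edge(range(224,251),True,221,229,.01,"tray bottom side")
edge(range(178,212),True,183,191,.078,"box top side")
edge(range(178,212),True,225,233,.078,"box bottom side")
edge(range(190,228),False,210,218,.078,"box front")
E
```

```text
t 0.6 pos [0.3268 0.3639 0.245 ] yaw 30.56 z [-0. -0. -1.] F [ 0.9  1.2 -0.1] w 0.0854 mv [-5.10e-01  1.01e-01  1.00e-04] 0.1698
tray front [501.7 133.9] ang 178.81
tray right/top side [536.8 182.2] ang 89.53
tray bottom side [465.5 178.9] ang 89.55
box top side [557.6 291.2] ang 89.1
box bottom side [446.4 279.7] ang 89.72
box front [504.6 224.8] ang 7.94
```

Tray axis yaw is −0.5°, its measured width is 71 mm (70 nominal), and the tab is at about (0.501, 0.172). Continuing.

Emit:
step_arm(
  moves=[-0.51,0.1,0.05,0.172,-1,-0.51,0.1,0.05,0.172,-1,-0.51,0.1,0.05,0.172,-1,-0.51,0.1,0.05,0.172,-1,-0.51,0.1,0.05,0.172,-1],
)

```text
clock: 1.1
position: [0.4934, 0.1788, 0.2209]
ee_rot: [-0.0, 0.708, 0.706, -0.0]
contact_force: [0.4, 0.2, -0.6]
width: 0.0851
```

Emit:
step_arm(
  moves=[0,0,0,0,-1,0,0,0,0,-1],
)

```text
clock: 1.3
position: [0.4927, 0.1796, 0.2206]
ee_rot: [-0.001, 0.709, 0.706, -0.001]
contact_force: [0.5, 0.2, -0.2]
width: 0.0855
```

Run:
```python
from h import *
mv(.501,.172,.2,-.5)
im=save("wrist","pics/w1.png");print(np.round(im["T_tool_cam"],3),im["fx"],im["cx"],im["cy"])
```

```text
t 1.3 pos [0.4927 0.1796 0.2206] yaw -0.25 z [-0.002  0.    -1.   ] F [ 0.5  0.2 -0.2] w 0.0855 mv [-0.0151  0.0167  0.0411] 0.0014
[[ 0.001 -0.946 -0.324  0.084]
 [ 1.     0.     0.001  0.   ]
 [-0.001 -0.324  0.946 -0.127]
 [ 0.     0.     0.     1.   ]] 278.47627071715806 319.57543157733704 199.95400636486588
```

View pics/w1.png

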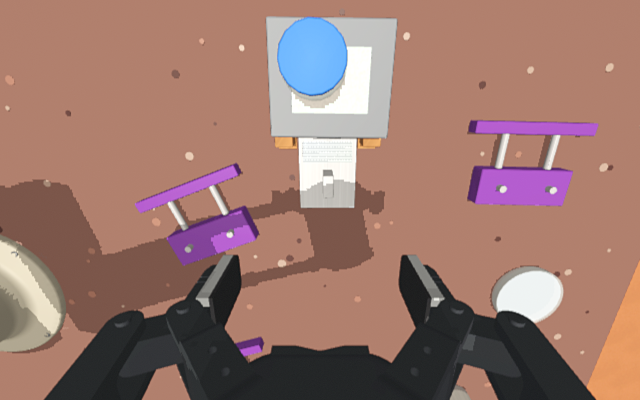

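The wrist view shows the tray at cols 299–355, its front edge at row 207, the tab at about (328,183) and the stack behind it. There is nothing in front of the fingers. I'll get the exact positions from it.

```bash
cat >> h.py <<'E'
def wray(im,uv,z):
    s=manip.get_state();q=s["ee_rot"];R=Ro.from_quat([q[1],q[2],q[3],q[0]]).as_matrix();T=np.array(im["T_tool_cam"])
    d=R@T[:3,:3]@np.array([(uv[0]-im["cx"])/im["fx"],(uv[1]-im["cy"])/im["fy"],1]);c=R@T[:3,3]+s["position"]
    return c+d*(z-c[2])/d[2]
E
python3 - <<'E'
from h import *
im=get_image("wrist");f=im["frame"]
for uv,z,n in[((299,207),.01,"fl"),((354.5,207),.01,"fr"),((328,183),.046,"tab?"),((268,136),.078,"boxfl"),((387.5,137),.078,"boxfr"),((267,18),.078,"boxbl"),((396,18),.078,"boxbr"),((275,142),.036,"postl"),((381.5,142),.036,"postr"),((312,56),.148,"jar")]:
    print(n,wray(im,uv,z).round(4))
cv2.imwrite("pics/w2.png",cv2.resize(f[130:215,285:370],None,fx=7,fy=7,interpolation=cv2.INTER_CUBIC))
E
```

```text
fl [0.4653 0.1396 0.01  ]
fr [0.5371 0.1396 0.01  ]
tab? [0.5014 0.1816 0.046 ]
boxfl [0.4429 0.2367 0.078 ]
boxfr [0.5566 0.2357 0.078 ]
boxbl [0.4479 0.3336 0.078 ]
boxbr [0.556  0.3335 0.078 ]
postl [0.4427 0.2258 0.036 ]
postr [0.5604 0.2258 0.036 ]
jar [0.4871 0.2946 0.148 ]
```

View pics/w2.png

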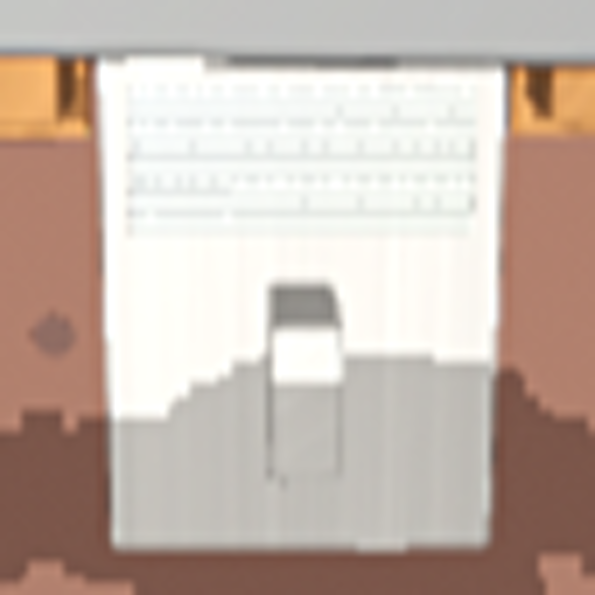

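Tab centre is (0.501, 0.175) ±2 mm, and both cameras agree. The box front is 60 mm behind it, as specified. Descending in stages.

Emit:
step_arm(
  moves=[-0.0112,0.0166,0.1,0.001,-1,-0.0112,0.0166,0.2,0.001,-1,-0.0112,0.0166,0.24,0.001,-1,-0.0112,0.0166,0.24,0.001,-1],
)

```text
clock: 1.8
position: [0.497, 0.1758, 0.0984]
ee_rot: [-0.002, 0.708, 0.706, -0.003]
contact_force: [-0.7, -0.3, 0.3]
width: 0.0855
```

Run:
```python
from h import *
mv(.501,.174,.03,-.4)
```

```text
t 1.8 pos [0.497  0.1758 0.0984] yaw -0.12 z [-0.008 -0.001 -1.   ] F [-0.7 -0.3  0.3] w 0.0855 mv [-0.0035  0.009   0.1367] 0.0016
```

Emit:
step_arm(
  moves=[0,0,0,0,-1,0,0,0,0,-1,0,0,0,0,-1],
)

```text
clock: 2.1
position: [0.502, 0.1757, 0.1033]
ee_rot: [0.001, 0.708, 0.706, 0.002]
contact_force: [-0.2, -0.6, -0.3]
width: 0.0852
```

Run:
```python
from h import *
mv(.501,.174,.03,-.4)
```

```text
t 2.1 pos [0.502  0.1757 0.1033] yaw -0.21 z [ 0.004  0.001 -1.   ] F [-0.2 -0.6 -0.3] w 0.0852 mv [-0.0036 -0.0026  0.1466] 0.001
```

Emit:
step_arm(
  moves=[-0.003,0,0.03,0.001,-1,-0.003,0,0.06,0.001,-1,-0.003,0,0.09,0.001,-1,-0.003,0,0.11,0.001,-1,-0.003,0,0.12,0.001,-1],
)

```text
clock: 2.6
position: [0.501, 0.1735, 0.0413]
ee_rot: [0.0, 0.71, 0.704, 0.0]
contact_force: [-0.3, 0.2, 0.1]
width: 0.0854
```

Emit:
step_arm(
  moves=[0,0,0.01,0,-1,0,0,0.018,0,-1,0,0,0.022,0,-1,0,0,0.022,0,-1,0,0,0.022,0,-1],
)

```text
clock: 3.1
position: [0.5011, 0.1735, 0.0306]
ee_rot: [0.0, 0.71, 0.704, 0.0]
contact_force: [0.9, 1.2, 0.3]
width: 0.0859
```

Run:
```python
from h import *
mv(.501,.174,.03,-.4)
im=save("wrist","pics/w3.png")
```

```text
t 3.1 pos [0.5011 0.1735 0.0306] yaw -0.44 z [ 0.001  0.    -1.   ] F [0.9 1.2 0.3] w 0.0859 mv [ 0.0009 -0.0002  0.0011] -0.0002
```

View pics/w3.png

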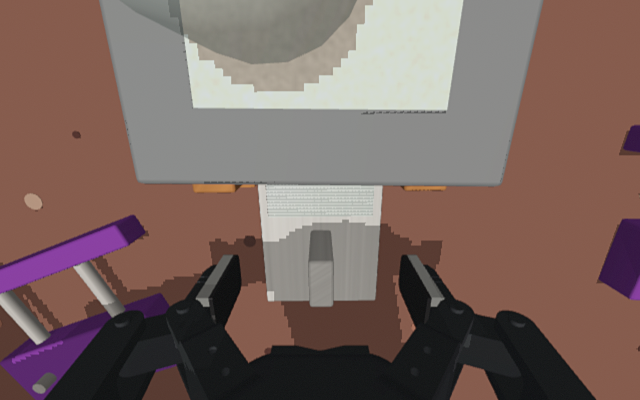

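The tab (cols 309–332, centre about 320) is centred between the pads (about 319). I'll close in stages.

Emit:
step_arm(
  moves=[0,0,0,0,0.3,0,0,0,0,0.5,0,0,0,0,0.55,0,0,0,0,0.55,0,0,0,0,0.55],
  force=20,
)

```text
clock: 3.65
position: [0.5009, 0.1735, 0.0304]
ee_rot: [0.0, 0.71, 0.704, 0.0]
contact_force: [-0.3, 0.3, -0.6]
width: 0.0192
```

Emit:
step_arm(
  moves=[0,0,0,0,0.6,0,0,0,0,0.64,0,0,0,0,0.66,0,0,0,0,0.68,0,0,0,0,0.7],
)

```text
clock: 4.15
position: [0.5012, 0.1735, 0.0304]
ee_rot: [0.0, 0.71, 0.704, 0.0]
contact_force: [1.4, -0.3, -1.0]
width: 0.013
```

Run:
```python
from h import *
mv(.501,.174,.03,-.4)
```

```text
t 4.15 pos [0.5012 0.1735 0.0304] yaw -0.43 z [ 0.001  0.    -1.   ] F [ 1.4 -0.3 -1. ] w 0.013 mv [ 0.0009 -0.0005  0.0008] -0.0002
```

Emit:
step_arm(
  moves=[0,0,0,0,0.73,0,0,0,0,0.76,0,0,0,0,0.85,0,0,0,0,1,0,0,0,0,1],
)

```text
clock: 4.65
position: [0.5012, 0.1735, 0.0305]
ee_rot: [0.0, 0.71, 0.704, 0.0]
contact_force: [1.3, -0.4, 0.3]
width: 0.0114
```

Emit:
step_arm(
  moves=[0,0,0,0,1,0,0,0,0,1,0,0,0,0,1],
  force=45,
)

```text
clock: 4.95
position: [0.5011, 0.1735, 0.0306]
ee_rot: [0.0, 0.71, 0.704, 0.0]
contact_force: [1.4, -0.1, 1.1]
width: 0.0113
```

Run:
```python
from h import *
mv(.501,.174,.03,-.4);print(manip.get_state()["moment"].round(2))
```

```text
t 4.95 pos [0.5011 0.1735 0.0306] yaw -0.44 z [ 0.001  0.    -1.   ] F [ 1.4 -0.1  1.1] w 0.0113 mv [ 0.001  -0.0001  0.0011] -0.0002
[-0.05 -0.2   0.12]
```

Gripped: opening 11.3 mm on the 12 mm tab, forces small. Drawing slowly and watching lateral force.

Emit:
step_arm(
  moves=[-0.002,0,0,0,1,-0.005,0,0,0,1,-0.009,0,0,0,1,-0.014,0,0,0,1,-0.02,0,0,0,1],
)

```text
clock: 5.45
position: [0.5007, 0.1665, 0.0306]
ee_rot: [-0.002, 0.711, 0.703, 0.002]
contact_force: [0.7, 11.7, 1.7]
width: 0.011
```

Run:
```python
from h import *
mv(.5,.05,.0305,-.4);print(manip.get_state()["moment"].round(2))
```

```text
t 5.45 pos [0.5007 0.1665 0.0306] yaw -0.62 z [ 0.     0.006 -1.   ] F [ 0.7 11.7  1.7] w 0.011 mv [-0.2329  0.0011 -0.0012] -0.0012
[1.54 0.04 0.03]
```

Drag is about 12 N, plausible with the stack on top. Lateral force is small, so I'm continuing.

Emit:
step_arm(
  moves=[-0.008,0,0,0,1,-0.016,0,0,0,1,-0.024,0,0,0,1,-0.032,0,0,0,1,-0.04,0,0,0,1],
)

```text
clock: 5.95
position: [0.5005, 0.1464, 0.0305]
ee_rot: [-0.002, 0.711, 0.703, 0.002]
contact_force: [0.7, 12.1, 2.2]
width: 0.0116
```

Run:
```python
from h import *
mv(.5,.05,.0305,-.4);print(manip.get_state()["moment"].round(2))
```

```text
t 5.95 pos [0.5005 0.1464 0.0305] yaw -0.62 z [ 0.     0.006 -1.   ] F [ 0.7 12.1  2.2] w 0.0116 mv [-0.1929  0.001  -0.001 ] -0.0012
[ 1.47 -0.01 -0.03]
```

Emit:
step_arm(
  moves=[-0.01,0,0,0,1,-0.02,0,0,0,1,-0.03,0,0,0,1,-0.04,0,0,0,1,-0.05,0,0,0,1],
)

```text
clock: 6.45
position: [0.5003, 0.122, 0.0305]
ee_rot: [-0.002, 0.711, 0.703, 0.002]
contact_force: [0.1, 14.8, 2.6]
width: 0.011
```

Emit:
step_arm(
  moves=[-0.01,0,0,0,1,-0.02,0,0,0,1,-0.03,0,0,0,1,-0.04,0,0,0,1,-0.05,0,0,0,1],
)

```text
clock: 6.95
position: [0.4999, 0.0983, 0.0305]
ee_rot: [-0.003, 0.712, 0.703, 0.003]
contact_force: [0.7, 19.8, 2.7]
width: 0.0114
```

Run:
```python
from h import *
mv(.5,.05,.0305,-.4);print(manip.get_state()["moment"].round(2))
```

```text
t 6.95 pos [0.4999 0.0983 0.0305] yaw -0.73 z [ 0.     0.009 -1.   ] F [ 0.7 19.8  2.7] w 0.0114 mv [-0.0967  0.0014 -0.0008] -0.0018
[ 2.52 -0.08 -0.03]
```

The drag is rising (20 N), so I'm pausing to see why.

Emit:
step_arm(
  moves=[0,0,0,0,1,0,0,0,0,1],
)

```text
clock: 7.15
position: [0.4999, 0.0962, 0.0305]
ee_rot: [-0.002, 0.711, 0.704, 0.001]
contact_force: [-0.4, 10.3, 4.1]
width: 0.0115
```

Run:
```python
from h import *
mv(.5,.05,.0305,-.4);print(manip.get_state()["moment"].round(2))
a=get_image("top")["frame"][165:245,165:285];b=get_image("scene")["frame"][130:230,370:490]
cv2.imwrite("pics/m1.png",np.vstack([cv2.resize(a,(480,320),interpolation=cv2.INTER_CUBIC),np.hstack([cv2.resize(b,(336,280),interpolation=cv2.INTER_CUBIC),np.zeros((280,144,3),np.uint8)])]))
```

```text
t 7.15 pos [0.4999 0.0962 0.0305] yaw -0.58 z [-0.     0.004 -1.   ] F [-0.4 10.3  4.1] w 0.0115 mv [-0.0924  0.0012 -0.0003] -0.001
[ 1.26 -0.05 -0.03]
```

View pics/m1.png

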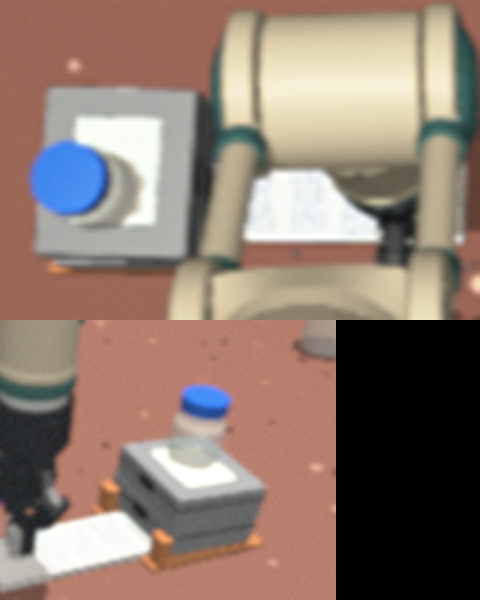

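The stack stands and the tray is flat. Drag drops to 10 N at rest with 4 N of downward press. I'll ease up 0.5 mm and go slower.

Emit:
step_arm(
  moves=[-0.004,0,-0.0005,0,1,-0.009,0,-0.001,0,1,-0.014,0,-0.001,0,1,-0.019,0,-0.001,0,1,-0.024,0,-0.001,0,1],
)

```text
clock: 7.75
position: [0.4996, 0.0811, 0.0306]
ee_rot: [-0.0, 0.71, 0.704, -0.0]
contact_force: [0.1, 3.0, -1.4]
width: 0.0115
```

Emit:
step_arm(
  moves=[-0.005,0,0,0,1,-0.01,0,0,0,1,-0.015,0,0,0,1,-0.02,0,0,0,1,-0.025,0,0,0,1],
)

```text
clock: 8.25
position: [0.4999, 0.0687, 0.0307]
ee_rot: [-0.0, 0.71, 0.704, -0.0]
contact_force: [0.3, 1.1, -3.6]
width: 0.0117
```

Run:
```python
from h import *
mv(.5,.045,.0305,-.4);print(manip.get_state()["moment"].round(2))
```

```text
t 8.25 pos [0.4999 0.0687 0.0307] yaw -0.43 z [-0. -0. -1.] F [ 0.3  1.1 -3.6] w 0.0117 mv [-0.0473  0.0006  0.0005] -0.0002
[ 0.13 -0.01  0.06]
```

Drag has fallen away: the stack is now mostly on the rails. The tool is carrying tray weight (−3.6 N), so I'll lower slightly and continue.

Emit:
step_arm(
  moves=[-0.005,0,0.0003,0,1,-0.01,0,0.0005,0,1,-0.015,0,0.0005,0,1,-0.02,0,0.0005,0,1,-0.026,0,0.0005,0,1],
)

```text
clock: 8.75
position: [0.4999, 0.0558, 0.0306]
ee_rot: [-0.0, 0.71, 0.704, -0.0]
contact_force: [-0.5, 0.5, -2.0]
width: 0.0112
```

Emit:
step_arm(
  moves=[-0.006,0,0,0,1,-0.014,0,0,0,1,-0.022,0,0,0,1,-0.03,0,0,0,1,-0.038,0,0,0,1],
)

```text
clock: 9.25
position: [0.4998, 0.0366, 0.0306]
ee_rot: [-0.0, 0.71, 0.704, 0.0]
contact_force: [-0.3, 0.2, -1.4]
width: 0.0113
```

Emit:
step_arm(
  moves=[-0.008,0,0,0,1,-0.018,0,0,0,1,-0.028,0,0,0,1,-0.038,0,0,0,1,-0.048,0,0,0,1],
)

```text
clock: 9.75
position: [0.4996, 0.0125, 0.0306]
ee_rot: [-0.0, 0.71, 0.704, 0.0]
contact_force: [-0.2, 0.8, -2.7]
width: 0.0113
```

Run:
```python
from h import *
mv(.5,.045,.0305,-.4);print(manip.get_state()["moment"].round(2))
```

```text
t 9.75 pos [0.4996 0.0125 0.0306] yaw -0.44 z [-0.  0. -1.] F [-0.2  0.8 -2.7] w 0.0113 mv [0.0649 0.0003 0.0002] -0.0002
[0.04 0.03 0.  ]
```

The tray is well clear (about 35 mm beyond the rack end). Sliding toward the stop while turning to 9.8°.

Emit:
step_arm(
  moves=[-0.02,0.005,0.0003,-0.011,1,-0.04,0.01,0.0005,-0.022,1,-0.06,0.016,0.0005,-0.034,1,-0.08,0.021,0.0005,-0.046,1,-0.1,0.026,0.0005,-0.057,1],
)

```text
clock: 10.25
position: [0.5124, -0.0374, 0.0306]
ee_rot: [-0.0, 0.644, 0.765, 0.0]
contact_force: [0.3, 2.4, -0.9]
width: 0.0116
```

Run:
```python
from h import *
mv(.5277,-.0982,.0303,9.8);print(manip.get_state()["moment"].round(2))
```

```text
t 10.25 pos [ 0.5124 -0.0374  0.0306] yaw 9.88 z [ 0.     0.001 -1.   ] F [ 0.3  2.4 -0.9] w 0.0116 mv [-0.125   0.0092  0.0005] 0.0004
[ 0.26  0.04 -0.07]
```

Emit:
step_arm(
  moves=[-0.024,0.002,0.0003,0,1,-0.048,0.004,0.0003,0,1,-0.072,0.006,0.0003,0,1,-0.096,0.008,0.0003,0,1,-0.115,0.009,0.0003,0,1],
)

```text
clock: 10.75
position: [0.5267, -0.0936, 0.0305]
ee_rot: [-0.0, 0.644, 0.765, 0.0]
contact_force: [-0.6, 6.8, 5.1]
width: 0.0114
```

Emit:
step_arm(
  moves=[-0.006,0,0,0,1,-0.01,0,0,0,1,-0.01,0,0,0,1],
)

```text
clock: 11.05
position: [0.5277, -0.0982, 0.0306]
ee_rot: [0.0, 0.644, 0.765, 0.0]
contact_force: [-0.8, 4.4, 5.1]
width: 0.0115
```

Run:
```python
from h import *
mv(.5345,-.1376,.0303,9.8);print(manip.get_state()["moment"].round(2))
a=get_image("top")["frame"][160:245,175:425];b=get_image("scene")["frame"][130:290,220:490]
cv2.imwrite("pics/m2.png",np.vstack([cv2.resize(a,(750,255),interpolation=cv2.INTER_CUBIC),cv2.resize(b,(750,340),interpolation=cv2.INTER_CUBIC)]))
```

```text
t 11.05 pos [ 0.5277 -0.0982  0.0306] yaw 9.77 z [ 0.001  0.    -1.   ] F [-0.8  4.4  5.1] w 0.0115 mv [-0.08    0.0001  0.0005] -0.0002
[ 0.58  0.12 -0.04]
```

View pics/m2.png

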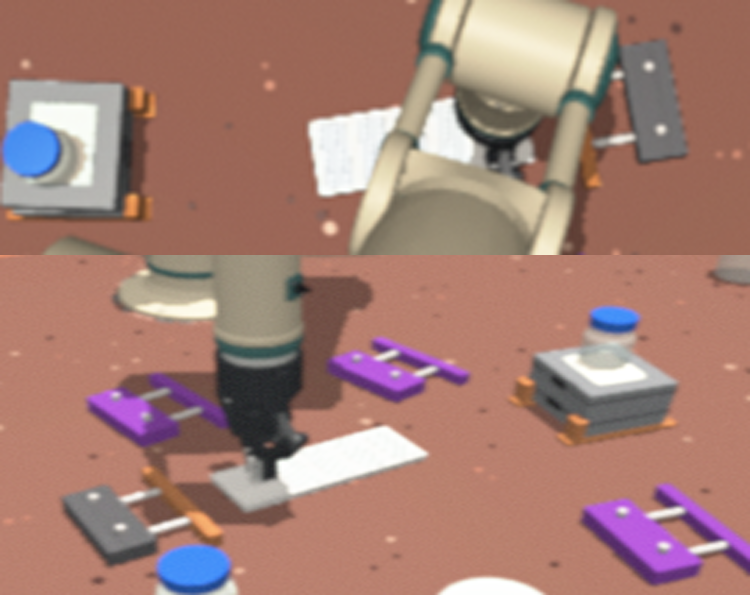

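The stack stands upright behind, and the tray points squarely at the orange bar about 40 mm away. I'll ease the down-press and approach, then feel for contact.

Emit:
step_arm(
  moves=[-0.01,0,-0.0003,0,1,-0.02,0,-0.0005,0,1,-0.03,0,-0.0005,0,1,-0.04,0,-0.0005,0,1,-0.05,0,-0.0005,0,1],
)

```text
clock: 11.65
position: [0.5314, -0.1222, 0.0305]
ee_rot: [-0.0, 0.644, 0.765, 0.0]
contact_force: [-1.5, 6.8, 5.3]
width: 0.0113
```

Emit:
step_arm(
  moves=[-0.002,0,0,0,1,-0.004,0,0,0,1,-0.006,0,0,0,1],
)

```text
clock: 11.95
position: [0.5319, -0.1249, 0.0306]
ee_rot: [-0.0, 0.644, 0.765, 0.0]
contact_force: [-0.8, 5.9, 5.4]
width: 0.0112
```

Emit:
step_arm(
  moves=[-0.002,0,0,0,1,-0.004,0,0,0,1],
)

```text
clock: 12.15
position: [0.5322, -0.1269, 0.0306]
ee_rot: [-0.0, 0.644, 0.765, 0.0]
contact_force: [-0.9, 6.5, 4.2]
width: 0.0114
```

Sliding baseline is about 6 N. Continuing in 1 mm rows.

Emit:
step_arm(
  moves=[-0.002,0,0,0,1,-0.004,0,0,0,1,-0.006,0,0,0,1,-0.008,0,0,0,1],
)

```text
clock: 12.55
position: [0.5329, -0.1308, 0.0306]
ee_rot: [-0.001, 0.644, 0.765, 0.0]
contact_force: [-0.8, 6.2, 4.0]
width: 0.0112
```

Emit:
step_arm(
  moves=[-0.002,0,0,0,1,-0.004,0,0,0,1],
)

```text
clock: 12.75
position: [0.5332, -0.1327, 0.0305]
ee_rot: [-0.001, 0.644, 0.765, 0.0]
contact_force: [-1.0, 6.0, 5.4]
width: 0.0113
```

Emit:
step_arm(
  moves=[-0.002,0,0,0,1,-0.004,0,0,0,1],
)

```text
clock: 12.95
position: [0.5335, -0.1347, 0.0305]
ee_rot: [-0.001, 0.644, 0.765, 0.0]
contact_force: [-2.3, 6.3, 6.2]
width: 0.0112
```

Emit:
step_arm(
  moves=[-0.002,0,0,0,1],
)

```text
clock: 13.05
position: [0.5337, -0.1357, 0.0305]
ee_rot: [-0.001, 0.644, 0.765, 0.0]
contact_force: [-0.6, 5.9, 5.0]
width: 0.0112
```

Emit:
step_arm(
  moves=[-0.002,0,0,0,1],
)

```text
clock: 13.15
position: [0.5339, -0.1367, 0.0306]
ee_rot: [-0.001, 0.644, 0.765, 0.0]
contact_force: [-0.9, 5.0, 6.0]
width: 0.0116
```

Emit:
step_arm(
  moves=[-0.002,0,0,0,1],
)

```text
clock: 13.25
position: [0.534, -0.1376, 0.0306]
ee_rot: [-0.001, 0.644, 0.765, 0.0]
contact_force: [-0.6, 6.2, 5.4]
width: 0.0113
```

Emit:
step_arm(
  moves=[-0.002,0,0,0,1],
)

```text
clock: 13.35
position: [0.5342, -0.1386, 0.0305]
ee_rot: [-0.001, 0.644, 0.765, 0.0]
contact_force: [-0.6, 5.7, 4.7]
width: 0.0112
```

Emit:
step_arm(
  moves=[-0.001,0,0,0,1],
)

```text
clock: 13.45
position: [0.5342, -0.1389, 0.0305]
ee_rot: [-0.001, 0.644, 0.765, 0.0]
contact_force: [-1.5, 7.5, 4.6]
width: 0.0114
```

Emit:
step_arm(
  moves=[-0.001,0,0,0,1],
)

```text
clock: 13.55
position: [0.5342, -0.139, 0.0305]
ee_rot: [-0.001, 0.644, 0.765, 0.001]
contact_force: [0.1, 9.7, 6.2]
width: 0.0114
```

Contact at y = −0.1390, where position stops and force climbs. Adding two small increments, then holding.

Emit:
step_arm(
  moves=[-0.001,0,0,0,1,-0.001,0,0,0,1],
)

```text
clock: 13.75
position: [0.5343, -0.139, 0.0306]
ee_rot: [-0.001, 0.644, 0.765, 0.001]
contact_force: [-1.0, 9.4, 6.0]
width: 0.0113
```

Emit:
step_arm(
  moves=[-0.0006,0,0,0,1,-0.0006,0,0,0,1],
)

```text
clock: 13.95
position: [0.5343, -0.139, 0.0306]
ee_rot: [-0.001, 0.644, 0.765, 0.001]
contact_force: [-1.5, 10.1, 6.1]
width: 0.0115
```

Emit:
step_arm(
  moves=[-0.001,0,0,0,1,-0.001,0,0,0,1],
)

```text
clock: 14.15
position: [0.5343, -0.139, 0.0306]
ee_rot: [-0.002, 0.644, 0.765, 0.001]
contact_force: [-1.0, 12.1, 6.9]
width: 0.0115
```

Emit:
step_arm(
  moves=[-0.001,0,0,0,1,-0.001,0,0,0,1],
)

```text
clock: 14.35
position: [0.5343, -0.1391, 0.0306]
ee_rot: [-0.002, 0.645, 0.765, 0.001]
contact_force: [-0.2, 12.0, 7.8]
width: 0.0116
```

Run:
```python
from h import *
mv(.5345,-.139,.0303,9.8);print(manip.get_state()["moment"].round(2))
```

```text
t 14.35 pos [ 0.5343 -0.1391  0.0306] yaw 9.74 z [-0.001  0.005 -1.   ] F [-0.2 12.   7.8] w 0.0116 mv [0.     0.0005 0.0006] -0.0004
[ 1.77 -0.    0.01]
```

Emit:
step_arm(
  moves=[-0.0004,0,0,0,1,-0.0004,0,0,0,1,-0.0004,0,0,0,1,-0.0004,0,0,0,1,-0.0004,0,0,0,1],
)

```text
clock: 14.85
position: [0.5343, -0.139, 0.0306]
ee_rot: [-0.002, 0.645, 0.765, 0.002]
contact_force: [-0.6, 11.9, 7.1]
width: 0.0113
```

Emit:
step_arm(
  moves=[0,0,0,0,1,0,0,0,0,1,0,0,0,0,1],
)

```text
clock: 15.15
position: [0.5343, -0.1391, 0.0306]
ee_rot: [-0.002, 0.645, 0.765, 0.002]
contact_force: [-1.7, 13.2, 7.3]
width: 0.0114
```

Emit:
step_arm(
  moves=[0.001,0,0,0,1,0.002,0,0,0,1,0.003,0,-0.0005,0,1,0.003,0,-0.0005,0,1],
)

```text
clock: 15.55
position: [0.5343, -0.139, 0.0305]
ee_rot: [-0.001, 0.644, 0.765, 0.001]
contact_force: [-1.7, 8.9, 4.7]
width: 0.0113
```

Run:
```python
from h import *
mv(.5345,-.139,.0303,9.8);print(manip.get_state()["moment"].round(2))
```

```text
t 15.55 pos [ 0.5343 -0.139   0.0305] yaw 9.78 z [-0.001  0.003 -1.   ] F [-1.7  8.9  4.7] w 0.0113 mv [-0.0001  0.0005  0.0005] -0.0001
[ 1.2  -0.04  0.01]
```

To be sure the bar itself, not counter friction, carries the force, I'll ease the down-press and press once more to about 12 N.

Emit:
step_arm(
  moves=[0,0,-0.0006,0,1,-0.001,0,-0.0008,0,1,-0.002,0,-0.0008,0,1],
)

```text
clock: 15.85
position: [0.5343, -0.1391, 0.0306]
ee_rot: [-0.002, 0.645, 0.765, 0.001]
contact_force: [-0.1, 12.8, 3.4]
width: 0.0114
```

Emit:
step_arm(
  moves=[-0.0005,0,0,0,1,-0.0005,0,0,0,1],
)

```text
clock: 16.05
position: [0.5343, -0.1391, 0.0307]
ee_rot: [-0.002, 0.645, 0.765, 0.001]
contact_force: [1.0, 12.8, 3.3]
width: 0.0114
```

Emit:
step_arm(
  moves=[0,0,0,0,1,0,0,0,0,1,0,0,0,0,1,0,0,0,0,1,0,0,0,0,1],
)

```text
clock: 16.55
position: [0.5343, -0.1391, 0.0307]
ee_rot: [-0.002, 0.645, 0.765, 0.001]
contact_force: [0.2, 12.5, 3.8]
width: 0.0115
```

Emit:
step_arm(
  moves=[0.002,0,0,0,1,0.004,0,0,0,1,0.006,0,0,0,1,0.006,0,0,0,1],
)

```text
clock: 16.95
position: [0.5343, -0.1389, 0.0306]
ee_rot: [-0.0, 0.644, 0.765, -0.0]
contact_force: [0.2, 3.6, -1.6]
width: 0.0108
```

Run:
```python
from h import *
mv(.5345,-.139,.0303,9.8);print(manip.get_state()["moment"].round(2))
```

```text
t 16.95 pos [ 0.5343 -0.1389  0.0306] yaw 9.83 z [-0.  0. -1.] F [ 0.2  3.6 -1.6] w 0.0108 mv [-0.0002  0.0004  0.0006] 0.0002
[ 0.51 -0.08 -0.11]
```

Force is relieved. Opening and rising.

Emit:
step_arm(
  moves=[0,0,0,0,0.7,0,0,0,0,0.6,0,0,0,0,0.3,0,0,0,0,0,0,0,0,0,0],
)

```text
clock: 17.45
position: [0.5346, -0.1393, 0.0312]
ee_rot: [0.0, 0.644, 0.765, 0.0]
contact_force: [-0.0, 0.5, 0.1]
width: 0.0425
```

Emit:
step_arm(
  moves=[0,0,-0.01,0,0,0,0,-0.03,0,0,0,0,-0.06,0,0,0,0,-0.1,0,0,0,0,-0.16,0,0],
)

```text
clock: 17.95
position: [0.5335, -0.1387, 0.1115]
ee_rot: [-0.001, 0.644, 0.765, -0.0]
contact_force: [0.5, -0.2, -0.5]
width: 0.0429
```

Emit:
step_arm(
  moves=[0.06,0,-0.06,0,0,0.14,0,-0.14,0,0,0.22,0,-0.2,0,0,0.26,0,-0.24,0,0,0.26,0,-0.24,0,0],
)

```text
clock: 18.45
position: [0.5135, -0.0084, 0.236]
ee_rot: [0.003, 0.643, 0.766, 0.003]
contact_force: [0.3, -0.6, -0.6]
width: 0.0424
```

Run:
```python
from h import *
mv(.5345,-.139,.0303,9.8)
a=get_image("top")["frame"][90:310,160:460];w=save("wrist","pics/w9.png")
cv2.imwrite("pics/m3.png",np.vstack([cv2.resize(a,(450,330),interpolation=cv2.INTER_CUBIC),cv2.resize(w["frame"],(450,270))]))
```

```text
t 18.45 pos [ 0.5135 -0.0084  0.236 ] yaw 10.03 z [ 0.009  0.    -1.   ] F [ 0.3 -0.6 -0.6] w 0.0424 mv [-0.264  -0.0078  0.4116] 0.0013
```

View pics/m3.png

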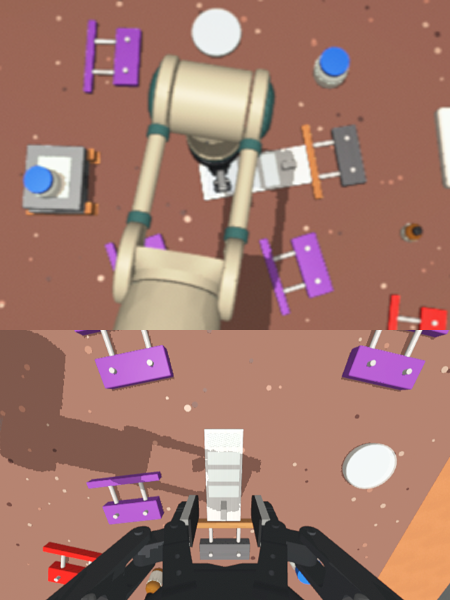

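The tray front is flat on the orange bar and centred. The stack and bystanders stand in place, and the robot touches nothing. I'll let things settle, check numerically and hand in.

Emit:
step_arm(
  moves=[0,0,0,0,0,0,0,0,0,0,0,0,0,0,0,0,0,0,0,0,0,0,0,0,0],
)

```text
clock: 19.05
position: [0.5122, -0.0114, 0.2306]
ee_rot: [-0.0, 0.644, 0.765, -0.0]
contact_force: [-0.5, -0.6, -0.7]
width: 0.0426
```

Run:
```python
from h import *
import pickle
im=get_image("top");a=pickle.load(open("top.pkl","rb"))["frame"];f=im["frame"]
for n,(x0,y0,x1,y1) in dict(stack=(170,185,214,235),dish=(285,92,325,132),jar_b=(365,118,398,152),dropper=(425,235,445,253)).items():
    s,r=cv2.phaseCorrelate(a[y0:y1,x0:x1,1].astype(float),f[y0:y1,x0:x1,1].astype(float));print(n,"shift px",np.round(s,2),round(r,2))
s=manip.get_state();print(s["contact_force"].round(1),np.abs(s["qd"]).max().round(3));print(job.sign_off())
```

```text
stack shift px [1.71 0.09] 1.0
dish shift px [ 0.11 -0.04] 0.84
jar_b shift px [-0.01  0.03] 1.01
dropper shift px [ 0.01 -0.07] 0.87
[-0.4  0.4 -0.8] 0.006
the job is handed in; nothing more can be done
None
```

The tray is drawn clear of the rack, seated against the orange stop bar and released, and the job is handed in at about 19 s. The sign-off gave no verdict.

- **Drawing out:** I gripped the tray by its tab and pulled it along the rails. Lateral force stayed under about 1 N. The drag ran at 12–15 N and peaked near 20 N while the stack was settling, so I paused, eased the grip up 0.5 mm and went on slower. I could not measure the force between tray and rack directly, so that 8 N limit is judged from the low lateral force only.
- **Pressing on the bar:** I found the bar by touch about 1.5 mm from where the cameras put it. I pressed it twice, for about 1 s in all. The wrist read 12–13 N including counter friction, so I estimate 4–8 N or more on the bar, always under the 16 N limit. The gripper held the tray at 9.8°, matching the stop's measured angle.
- **Last checks:** The final pictures show the tray flat against the bar and centred, with the stack upright. The dish, jar and dropper had not moved (0.1 px or less). The stack image shifted 1.7 px, about 4–5 mm, partly from its 4 mm drop on to the rails and well within 20 mm. The arm was clear of everything.

No check failed.

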